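Pack the sample carrier

TASK

Pack the four closed containers on the bench (wide jar, square bottle, small vial, oblong box) into the carrier tray, each standing upright on the floor of the pocket whose recess has its shape and size. Set each down gently, never dropping one, and leave the two open, uncapped look-alikes standing where they are.

Things in the scene. Friction and masses are not known exactly. Their poses are not given: they have to be found in the camera images.
- jar: wide round specimen jar, closed: grey body 56 mm across, white ribbed screw cap 60 mm across from 45 mm to 60 mm height; 60 mm tall, about 120 g. Stands upright on the bench; origin at the centre of its underside, z up. 
- bottle: square closed reagent bottle: grey body 44 x 44 mm and 60 mm high, above it a narrow neck and a round white cap 31 mm across from 66 to 84 mm; 84 mm tall, about 150 g. x and y axes square to the flat sides. Stands upright on the bench; origin at the centre of its underside, z up. 
- vial: small round vial, closed: grey body 28 mm across, 44 mm high, white cap 27 mm across above; 58 mm tall, about 40 g. Stands upright on the bench; origin at the centre of its underside, z up. 
- slipbox: oblong closed cover-glass box, 64 mm along its x, 28 mm along its y, 42 mm tall, white lid (the top 14 mm) over a grey lower part (62 x 26 mm); about 80 g. Stands upright on the bench; origin at the centre of its underside, z up. 
- open_jar: look-alike to leave: empty open grey jar without cap, 56 mm across, 50 mm tall, dark floor seen inside. Stands upright on the bench; origin at the centre of its underside, z up. 
- open_vial: look-alike to leave: empty open grey vial without cap, 28 mm across, 46 mm tall. Stands upright on the bench; origin at the centre of its underside, z up. 
- pocket_jar: pocket with a large round recess 76 mm across, centred, for the wide jar. Fixed white 92 mm square, dark recess, 17 mm thick; four of them (order varies, 93 mm apart, 2 x 2) fill a grey tray 196 mm square, walls 28 mm high, parallel to its axes. Origin: centre of its underside, 5 mm above the bench, z up. Recess floor 5 mm and top face 17 mm above the origin.
- pocket_bottle: pocket with a square recess 62 x 62 mm, centred, for the square bottle. Fixed white 92 mm square, dark recess, 17 mm thick; four of them (order varies, 93 mm apart, 2 x 2) fill a grey tray 196 mm square, walls 28 mm high, parallel to its axes. Origin: centre of its underside, 5 mm above the bench, z up. Recess floor 5 mm and top face 17 mm above the origin.
- pocket_vial: pocket with a small round recess 44 mm across, centred, for the small vial. Fixed white 92 mm square, dark recess, 17 mm thick; four of them (order varies, 93 mm apart, 2 x 2) fill a grey tray 196 mm square, walls 28 mm high, parallel to its axes. Origin: centre of its underside, 5 mm above the bench, z up. Recess floor 5 mm and top face 17 mm above the origin.
- pocket_box: pocket with an oblong recess, 80 mm along its x and 44 mm along its y, centred, for the oblong box. Fixed white 92 mm square, dark recess, 17 mm thick; four of them (order varies, 93 mm apart, 2 x 2) fill a grey tray 196 mm square, walls 28 mm high, parallel to its axes. Origin: centre of its underside, 5 mm above the bench, z up. Recess floor 5 mm and top face 17 mm above the origin.
Mind the look-alikes: they are no part of the job. What is shaped like the slipbox but green or pink is not meant.

How it is judged:
At the end, for the whole second after the job is handed in: The jar, bottle, vial and box each stand upright (within 0.1 rad) on the floor of their own pocket, within 15 mm of its centre and origin 1 to 9 mm above the pocket's origin, released and at rest; the open jar and open vial are still upright within 25 mm of where they stood (horizontal distance between jar and pocket_jar below 0.015 m and z of jar in the frame of pocket_jar between 0.001 and 0.009 m and angle between each of jar, bottle, vial, slipbox's own z axis and vertical below 0.1 rad and linear speed of each of jar, bottle, vial, slipbox below 0.02 m/s and horizontal distance between bottle and pocket_bottle below 0.015 m and z of bottle in the frame of pocket_bottle between 0.001 and 0.009 m and horizontal distance between vial and pocket_vial below 0.015 m and z of vial in the frame of pocket_vial between 0.001 and 0.009 m and horizontal distance between slipbox and pocket_box below 0.015 m and z of slipbox in the frame of pocket_box between 0.001 and 0.009 m and distance of each of open_jar, open_vial from where it was at the start of the episode below 0.025 m and angle between each of open_jar, open_vial's own z axis and vertical below 0.15 rad); the robot touches nothing.
It fails at once if the open jar is shifted more than 25 mm or tipped (distance of open_jar from where it was at the start of the episode above 0.025 m or angle between open_jar's own z axis and vertical above 0.3 rad).
It fails at once if the open vial is shifted more than 25 mm or tipped (distance of open_vial from where it was at the start of the episode above 0.025 m or angle between open_vial's own z axis and vertical above 0.3 rad).
It fails at once if a closed container is dropped (falls out of the fingers faster than 0.7 m/s, a fall of about 25 mm) ((linear speed of jar above 0.7 m/s and contact force between jar and the fingers below 0.05 N) or (linear speed of bottle above 0.7 m/s and contact force between bottle and the fingers below 0.05 N) or (linear speed of vial above 0.7 m/s and contact force between vial and the fingers below 0.05 N) or (linear speed of slipbox above 0.7 m/s and contact force between slipbox and the fingers below 0.05 N)).
It also fails if it takes over 104 s, if anything falls off the work surface, if the arm or the gripper's body presses on something with over 40 N, if the wrist force passes 120 N, or if a joint passes its speed limit or range.

ROBOT

A 6-joint arm with a two-finger parallel gripper is mounted at the origin on the work surface. World frame = base frame: x ahead of the robot, y to its left, z up, the work surface at z = 0. Lengths are in m, angles in rad, forces in N, time in s.
With the tool pointing down it reaches from about 0.3 to 0.875 m from the base axis. Payload 4.2 kg.
Tool frame: the origin (TCP) lies between the finger pads; the fingertips stand 17 mm ahead of it and the grasp point (between the pads) lies 2 mm behind it; z points along the fingers, y is the line along which they close (so a half turn about z gives the same grasp; the last joint's range is limited). The gripper opens to 85 mm and grips with 20 to 120 N. Pads are 22 mm wide; open, the fingers measure 114 mm over their backs; the gripper's body (76 mm by 85 mm) begins 54 mm behind the grasp point. The pads swing forward as they close: fully open they stand 13 mm farther back than shut.
Start: joints at [1.168, 0.32, 1.565, -0, 1.257, -0.02], TCP at [0.215, 0.533, 0.248] pointing down, gripper open.
Joint ranges: [-3.11, 3.11], [-0.84, 2.01], [0.21, 2.61], [-1.34, 4.49], [0.05, 2.63], [-2.56, 2.56]. Speed limits (rad/s): [2.57, 2.57, 3.14, 3.14, 3.14, 3.14].

INTERFACE

Orientations are given as [roll, pitch, yaw] about the fixed x, y, z axes, in that order (R = Rz(yaw) Ry(pitch) Rx(roll)).
In Python, from rig import ctrl gives the robot as it stands. Calls block until the motion is done:
- ctrl.goto(position, orientation): joint-space move of the TCP to a pose.
- ctrl.movel(position, ori=None, rate=0.15): straight line of the TCP; ori=None keeps the orientation; rate is the mean speed in m/s.
- ctrl.move_j(angles): joint-space move.
- ctrl.move_gripper(opening): finger opening in m; the grip force is fixed at half the most; returns when the fingers have stopped.
- ctrl.sleep(seconds).
- ctrl.ik(position, orientation): joint angles nearest the present ones, or None.
- ctrl.get_image(name): name is "scene" or "top" or "wrist"; returns the picture (400x640x3 uint8, red, green, blue); there is no depth.
- ctrl.get_calibration(name): a dict with "fov_y" (degrees; the focal length in pixels is half the picture's height over the tangent of half this angle, whatever the lens; pixels are square), "cx", "cy" (the principal point, pixels), "cam_to_world" (4x4, takes a point from camera to world coordinates); the wrist camera has in their place "mount" (4x4, takes a point from camera to tool coordinates, whose origin is the TCP and whose axes are the flange's). Camera axes: x right, y down, z forward; pixel columns grow to the right and rows downward; lengths in m; the calibration is good to about 2 mm. A picture is of the moment at which its call begins: read the wrist's pose just before it. get_calibration takes no time and is no camera call.
A pose or a line that the arm cannot do raises ctrl.IKError and nothing moves.
- ctrl.finish_job(): hands the job in; it is judged then, once.
Trained networks look in the newest picture that a camera, given by its name, has taken for a name from the list of things; names that differ only in an ending like _2 or _b are one class to them, and where a whole thing is asked for, a point or a joint stands for the part that bears it (a point fixed in the world has none). Each returns a list of dicts, best first, with "score" (0 to 1); they miss things now and then, are a little off and sometimes report something else, mostly with a low value. They report only what shows in the picture. A call takes as long as a camera call. They do not tell look-alikes from the thing itself.
- ctrl.recognise(camera, target): "extent" ([left, top, width, height] in pixels, round what is visible of it).
Readings, each from a call of its own:
- ctrl.get_time_s(): time.
- ctrl.get_joints(): joint angles.
- ctrl.get_joint_vel(): joint speeds.
- ctrl.get_joint_torque(): joint torques, N m.
- ctrl.get_ee_pos(): TCP position.
- ctrl.get_orientation(): TCP orientation.
- ctrl.get_contact_force(): force on the tool from outside, world axes, zero at the start.
- ctrl.get_moment(): the same for the moment, N m.
- ctrl.get_gripper_width(): finger opening in m.
- ctrl.get_gripper_force(): force on a finger pad.
Only numpy, scipy, OpenCV 4.12 (cv2) and the standard library are available. Lean on these libraries where they do the work, as an engineer would, in place of code of your own. Each camera call takes 0.05 s, during which the arm holds its last target. There are 200 camera calls.

## Working session

There is one attempt and no reset: what is moved stays moved. The work goes in short steps, each a Python script; the robot and the scene stay as the last script left them, time stands still between calls to the robot, and variables do not carry over. Pictures are saved under pics/ and viewed, at most 14 in all, crops included, and the job is handed in when it is done.

```bash
mkdir -p pics; python3 - <<'E'
from rig import ctrl
import cv2,numpy as np
np.set_printoptions(precision=4,suppress=True)
for n in ["top","scene"]:
    im=ctrl.get_image(n); cv2.imwrite(f"pics/{n}0.png",im[:,:,::-1]); print(n,ctrl.get_calibration(n))
    for t in ["jar","bottle","vial","slipbox","open_jar","open_vial","pocket_jar","pocket_bottle","pocket_vial","pocket_box"]:
        print(t,[(np.round(d["extent"]).tolist(),round(d["score"],2)) for d in ctrl.recognise(n,t)] if n=="top" else '')
print(ctrl.get_calibration("wrist"),ctrl.get_time_s(),ctrl.get_orientation())
E
```

```text
top {'fov_y': 50.18642084735045, 'cx': 319.1038272523217, 'cy': 205.66623169157697, 'cam_to_world': array([[-0.052 , -0.9769,  0.2073,  0.2858],
       [-0.9986,  0.0521, -0.0051, -0.083 ],
       [-0.0059, -0.2073, -0.9783,  1.0888],
       [ 0.    ,  0.    ,  0.    ,  1.    ]])}
jar [([306.0, 219.0, 22.0, 28.0], 0.72), ([354.0, 164.0, 22.0, 26.0], 0.28)]
bottle [([302.0, 158.0, 24.0, 29.0], 0.75), ([149.0, 160.0, 46.0, 37.0], 0.59)]
vial []
slipbox [([423.0, 255.0, 29.0, 10.0], 0.83), ([462.0, 210.0, 23.0, 29.0], 0.8), ([416.0, 208.0, 22.0, 29.0], 0.66), ([305.0, 222.0, 23.0, 26.0], 0.39)]
open_jar [([354.0, 164.0, 23.0, 22.0], 0.72), ([362.0, 222.0, 14.0, 13.0], 0.16)]
open_vial [([407.0, 170.0, 13.0, 11.0], 0.45)]
pocket_jar [([170.0, 199.0, 45.0, 45.0], 0.66)]
pocket_bottle [([133.0, 189.0, 48.0, 48.0], 0.95)]
pocket_vial [([182.0, 167.0, 46.0, 43.0], 0.69)]
pocket_box [([147.0, 157.0, 49.0, 40.0], 0.94)]
scene {'fov_y': 42.899416631092805, 'cx': 319.53152801846903, 'cy': 194.40938415761292, 'cam_to_world': array([[ 0.8374,  0.3007, -0.4564,  1.1078],
       [ 0.5463, -0.4361,  0.7151, -1.038 ],
       [ 0.016 , -0.8482, -0.5295,  0.7314],
       [ 0.    ,  0.    ,  0.    ,  1.    ]])}
jar 
bottle 
vial 
slipbox 
open_jar 
open_vial 
pocket_jar 
pocket_bottle 
pocket_vial 
pocket_box 
{'fov_y': 68.18190813158292, 'cx': 314.3378394094977, 'cy': 199.71635146611862, 'mount': array([[ 0.0011, -0.9633, -0.2683,  0.0681],
       [ 1.    ,  0.0007,  0.0015, -0.0007],
       [-0.0013, -0.2683,  0.9633, -0.1246],
       [ 0.    ,  0.    ,  0.    ,  1.    ]])} 0.6 [ 3.1415 -0.      2.7588]
```

```bash
python3 -c "
import cv2
a=cv2.imread('pics/top0.png');cv2.imwrite('pics/top0c.png',cv2.resize(a[130:290,120:500],(798,336),interpolation=cv2.INTER_CUBIC))"
```

```text
(no output)
```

View pics/top0c.png

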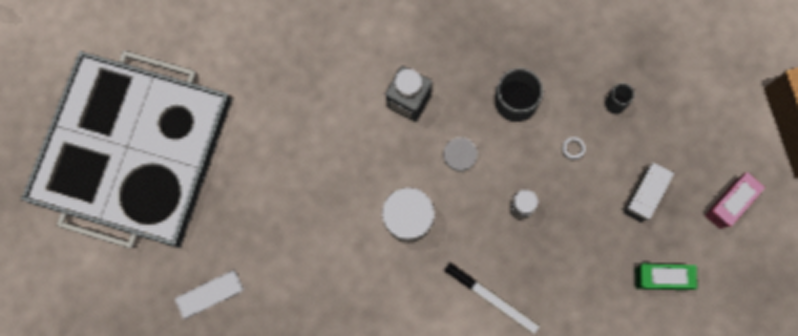

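View pics/scene0.png

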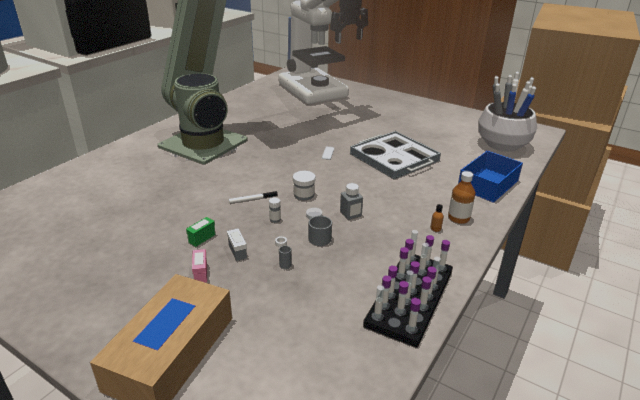

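The top view (crop = 2.1×, offset 120,130) shows the bottle cap at crop (408,82), jar (408,214), vial (526,203) and white slipbox (650,192). The open jar is at (519,93) and the open vial at (622,94). The tray is at left: box pocket (105,102), vial (176,122), bottle (79,173), jar (150,194). The scene view agrees with this. Next I compute positions and refine them with the wrist camera.

```bash
cat > h.py <<'E'
from rig import ctrl
import cv2,numpy as np
from scipy.spatial.transform import Rotation as R
np.set_printoptions(precision=4,suppress=True)
def cam(n):
    c=ctrl.get_calibration(n)
    if n=="wrist":
        T=np.eye(4);T[:3,:3]=R.from_euler('xyz',ctrl.get_orientation()).as_matrix();T[:3,3]=ctrl.get_ee_pos();M=T@c["mount"]
    else: M=c["cam_to_world"]
    return 200/np.tan(np.radians(c["fov_y"]/2)),c["cx"],c["cy"],M
def px2w(C,uv,z):
    f,cx,cy,M=C; uv=np.atleast_2d(uv).astype(float)
    d=np.c_[(uv[:,0]-cx)/f,(uv[:,1]-cy)/f,np.ones(len(uv))]@M[:3,:3].T
    return (M[:3,3]+d*((z-M[2,3])/d[:,2])[:,None])[:,:2]
def snap(name):
    C=cam("wrist"); im=ctrl.get_image("wrist"); cv2.imwrite(f"pics/{name}.png",im[:,:,::-1]); np.savez(f"pics/{name}.npz",f=C[0],cx=C[1],cy=C[2],M=C[3]); return C,im
def load(name):
    d=np.load(f"pics/{name}.npz"); return (float(d["f"]),float(d["cx"]),float(d["cy"]),d["M"]),cv2.imread(f"pics/{name}.png")
def down(yaw): return [np.pi,0,yaw]
E
python3 - <<'E'
from h import *
C=cam("top")
P=dict(jar=(408,214,.06),bottle=(408,82,.084),vial=(526,203,.058),slip=(652,189,.042),ojar=(519,90,.05),ovial=(622,93,.046),pbox=(105,102,.022),pvial=(176,122,.022),pbot=(79,173,.022),pjar=(150,194,.022))
for k,(u,v,z) in P.items(): print(k,px2w(C,(120+u/2.1,130+v/2.1),z))
for y in (0,np.pi/2,-np.pi/2,np.pi): 
  for p in ([.44,-.2,.25],[.44,.2,.3]): print(y,p,ctrl.ik(p,down(y)))
E
```

```text
jar [[ 0.4394 -0.0732]]
bottle [[ 0.591  -0.0812]]
vial [[ 0.4453 -0.2108]]
slip [[ 0.4566 -0.3628]]
ojar [[ 0.5841 -0.214 ]]
ovial [[ 0.5748 -0.3381]]
pbox [[0.6042 0.2939]]
pvial [[0.574  0.2061]]
pbot [[0.5163 0.3237]]
pjar [[0.4858 0.2372]]
0 [0.44, -0.2, 0.25] [-0.4504  0.1739  1.7605 -0.      1.2072  1.1204]
0 [0.44, 0.2, 0.3] [ 0.4028  0.1432  1.6704 -0.      1.3279  1.9736]
1.5707963267948966 [0.44, -0.2, 0.25] [-0.4504  0.1739  1.7605  0.      1.2072 -0.4504]
1.5707963267948966 [0.44, 0.2, 0.3] [ 0.4028  0.1432  1.6704 -0.      1.3279  0.4028]
-1.5707963267948966 [0.44, -0.2, 0.25] None
-1.5707963267948966 [0.44, 0.2, 0.3] None
3.141592653589793 [0.44, -0.2, 0.25] [-0.4504  0.1739  1.7605  0.      1.2072 -2.0212]
3.141592653589793 [0.44, 0.2, 0.3] [ 0.4028  0.1432  1.6704  0.      1.3279 -1.168 ]
```

```bash
python3 - <<'E'
from h import *
for n,p in dict(w_tray=[.53,.265,.22],w_a=[.50,-.09,.22],w_b=[.50,-.29,.22]).items():
    ctrl.goto(p,down(np.pi)); ctrl.sleep(.1); snap(n)
print(ctrl.get_time_s())
cv2.imwrite("pics/w_all.png",np.hstack([cv2.imread("pics/w_a.png"),cv2.imread("pics/w_b.png")])[:, :]) 
E
python3 -c "
import cv2
a=cv2.imread('pics/w_all.png');cv2.imwrite('pics/w_all.png',cv2.resize(a,(800,250),interpolation=cv2.INTER_AREA))"
```

```text
4.7417
```

View pics/w_tray.png

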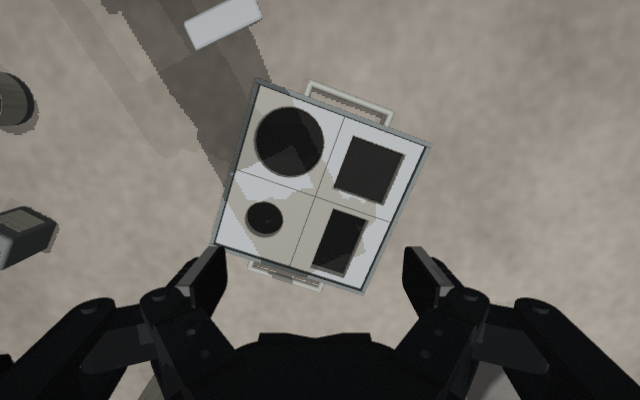

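View pics/w_a.png

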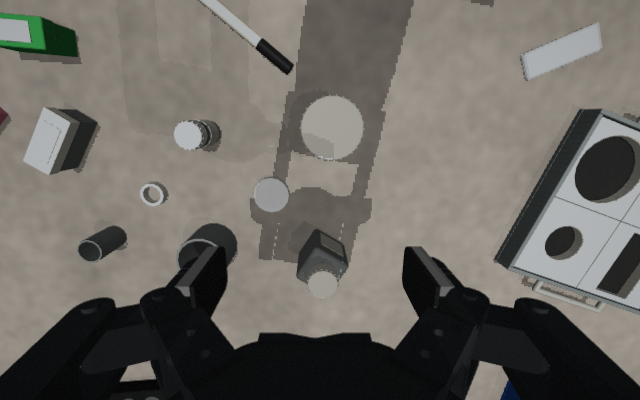

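View pics/w_b.png

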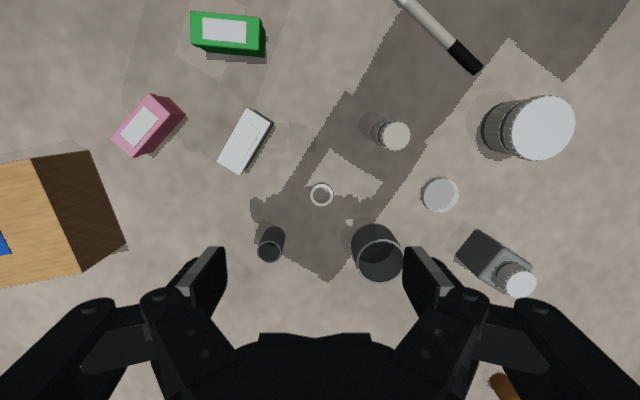

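w_tray shows the jar recess at (290,142), bottle (370,169), vial (264,218) and box (340,242). w_a has the jar cap at (332,127) and bottle cap at (322,284). w_b has the vial cap at (394,135), slipbox at (245,140), open jar rim at (377,254) and open vial at (270,248). I'll magnify the bottle and slipbox to get their yaw.

```bash
python3 - <<'E'
from h import *
Cb,b=load("w_b");Ca,a=load("w_a");Ct,t=load("w_tray")
r=lambda im:cv2.resize(im,(400,400),interpolation=cv2.INTER_CUBIC)
cv2.imwrite("pics/z.png",np.hstack([r(b[100:180,205:285]),r(a[220:300,282:362])]))
for k,C,uv,z in [("jar",Ca,(332,127),.06),("jar_b",Cb,(542,127),.06),("bottle",Ca,(322,284),.084),("bottle_b",Cb,(519,281),.084),("vial",Cb,(396,135),.058),("vial_a",Ca,(188,135),.058),("ojar",Cb,(377,254),.05),("ovial",Cb,(270,249),.046),("pjar",Ct,(290,142),.022),("pbot",Ct,(370,169),.022),("pvial",Ct,(264,217.5),.022),("pbox",Ct,(340,242),.022)]: print(k,px2w(C,uv,z))
w=px2w(Ct,[(258,81),(430,147),(363,293),(215,243)],.028);print(w,w.mean(0));e=np.diff(w,axis=0);print(np.degrees(np.arctan2(e[:,1],e[:,0])),np.linalg.norm(e,axis=1))
E
```

```text
jar [[ 0.4409 -0.0728]]
jar_b [[ 0.4401 -0.075 ]]
bottle [[ 0.5919 -0.0813]]
bottle_b [[ 0.5881 -0.0846]]
vial [[ 0.4479 -0.2109]]
vial_a [[ 0.4487 -0.2091]]
ojar [[ 0.5755 -0.2196]]
ovial [[ 0.5717 -0.3368]]
pjar [[0.4869 0.2396]]
pbot [[0.516  0.3272]]
pvial [[0.5726 0.208 ]]
pbox [[0.6031 0.2964]]
[[0.4264 0.2093]
 [0.4913 0.3885]
 [0.6677 0.3256]
 [0.6019 0.1509]] [0.5468 0.2686]
[  70.0976  -19.6104 -110.6352] [0.1906 0.1873 0.1867]
```

View pics/z.png

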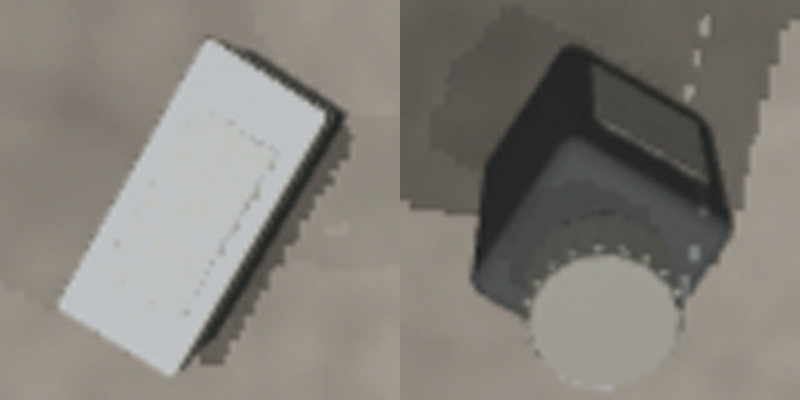

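```bash
cat >> h.py <<'E'
TRAY=np.radians(-19.7)
def near(psi,per,p):   # choose equivalent yaw giving smallest wrist angle
    c=[psi+k*per for k in range(-8,9)]; j1=np.arctan2(p[1],p[0])
    return min(c,key=lambda a:abs(j1+np.pi/2-a))
def pick(p,close,zg,opening,per=np.pi):
    psi=near(close+np.pi/2,per,p); ctrl.move_gripper(opening)
    ctrl.goto([*p,zg+.12],down(psi)); ctrl.movel([*p,zg+.04],rate=.2); ctrl.movel([*p,zg],rate=.08)
    ctrl.move_gripper(0.0); ctrl.sleep(.2)
    print("grip",ctrl.get_gripper_width(),ctrl.get_gripper_force(),ctrl.get_contact_force())
    ctrl.movel([*p,zg+.15],rate=.15); print("lifted",ctrl.get_gripper_width(),ctrl.get_gripper_force(),ctrl.get_contact_force(),ctrl.get_time_s())
def carry(p,close,zg,per=np.pi):
    psi=near(close+np.pi/2,per,p); ctrl.goto([*p,zg+.15],down(psi)); ctrl.sleep(.2)
def place(p,zg,opening):
    ctrl.movel([*p,zg+.045],rate=.15); ctrl.movel([*p,zg+.011],rate=.04); ctrl.sleep(.2)
    print("down",ctrl.get_contact_force(),ctrl.get_ee_pos())
    ctrl.move_gripper(opening); ctrl.sleep(.2); ctrl.movel([*p,zg+.16],rate=.15); print(ctrl.get_time_s())
E
python3 - <<'E'
from h import *
Cb,_=load("w_b");Ca,_=load("w_a")
s=px2w(Cb,[(205+x/5,100+y/5) for x,y in [(208,38),(325,110),(175,375),(60,305)]],.042)
c=s.mean(0);l=s[0]-s[3]+s[1]-s[2];yaw=np.arctan2(l[1],l[0]);print(c,np.degrees(yaw),np.linalg.norm(l)/2,np.linalg.norm(s[0]-s[1]))
b=px2w(Ca,[(282+(x-400)/5,220+y/5) for x,y in [(475,285),(575,135),(732,230)]],.06);e=np.diff(b,axis=0)
print(b,(b[0]+b[2])/2,np.degrees(np.arctan2(e[:,1],e[:,0])),np.linalg.norm(e,axis=1))
pick(c,yaw+np.pi/2,.033,.06)
E
```

```text
[ 0.4563 -0.3601] 147.8263163379043 0.06245218781342535 0.026149144625844972
[[ 0.5981 -0.1076]
 [ 0.5629 -0.0862]
 [ 0.5849 -0.0526]] [ 0.5915 -0.0801] [148.7187  56.8324] [0.0412 0.0402]
grip 0.0269808290832545 59.684568643569946 [-0.8407 -0.6122  5.6412]
lifted 0.026948377117547877 58.956186175346375 [ 0.2678 -0.3217 -1.1662] 11.0417
```

```bash
python3 - <<'E'
from h import *
p=np.array([.6037,.2955]); carry(p,TRAY+np.pi/2,.033); place(p,.033,.05)
v=np.array([.4475,-.2105]); pick(v,0,.034,.055)
p=np.array([.573,.207]); carry(p,TRAY+np.pi/2,.034); snap("w_v"); place(p,.034,.05)
ctrl.goto([.53,.265,.25],down(np.pi)); snap("w_c1")
E
```

```text
down [-1.2865  0.651  -1.2994] [0.6038 0.2955 0.0441]
17.375
grip 0.026371267652725464 58.98139525204897 [0.1224 0.6555 6.0022]
lifted 0.026089290594487398 58.94248925149441 [ 0.051  -0.1477 -1.124 ] 22.4333
down [-0.8203  0.3973  0.2107] [0.5731 0.207  0.045 ]
28.0333
```

View pics/w_c1.png

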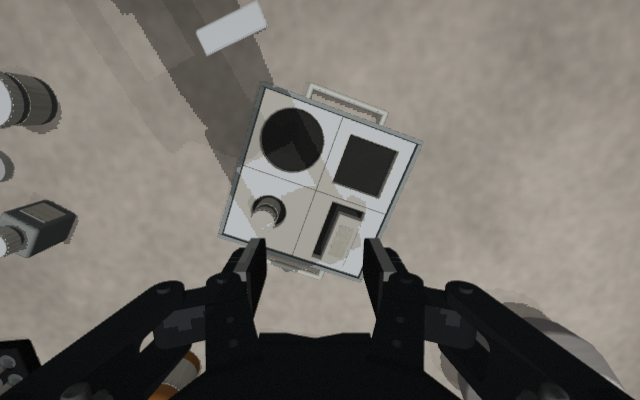

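The vial stands in its round pocket with its cap near (264,217), and the box is in the oblong one near (345,238). Next are the jar and bottle.

```bash
python3 - <<'E'
from h import *
C,_=load("w_c1"); print(px2w(C,(264,217),.068)-[.573,.207],px2w(C,(345,238),.052)-[.6037,.2955])
pick(np.array([.4405,-.0735]),0,.050,.085)
p=np.array([.4865,.2385]); carry(p,TRAY+np.pi/2,.050); place(p,.050,.082)
q=np.radians(57.5)
pick(np.array([.591,-.0815]),q,.042,.075,np.pi/2)
p=np.array([.516,.3258]); carry(p,TRAY,.042,np.pi/2); place(p,.042,.07)
ctrl.goto([.48,.24,.30],down(np.pi)); snap("w_c2")
cv2.imwrite("pics/s2.png",ctrl.get_image("scene")[:,:,::-1]); s=cv2.imread("pics/s2.png")
cv2.imwrite("pics/s2c.png",cv2.resize(s[100:290,170:470],None,fx=2.6,fy=2.6,interpolation=cv2.INTER_CUBIC))
E
```

```text
[[-0.0067  0.0031]] [[-0.006   0.0057]]
grip 0.05853689071747665 63.14014792442322 [-0.4727 -0.4231  5.7887]
lifted 0.058117352148742855 64.25618648529053 [-0.5774  0.4127 -1.566 ] 33.25
down [-3.4629 -2.1654  5.759 ] [0.4861 0.2383 0.0612]
38.4083
grip 0.04352717697080528 61.84207320213318 [ 0.7581 -0.0645  5.6718]
lifted 0.04320271743220437 61.237066984176636 [ 0.2954  0.8142 -1.1241] 42.8667
down [ 0.433  -1.0507 -0.9185] [0.5161 0.3259 0.053 ]
48.3667
```

View pics/w_c2.png

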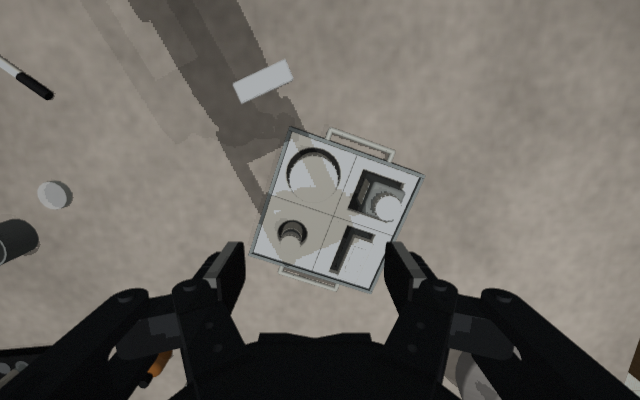

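View pics/s2c.png

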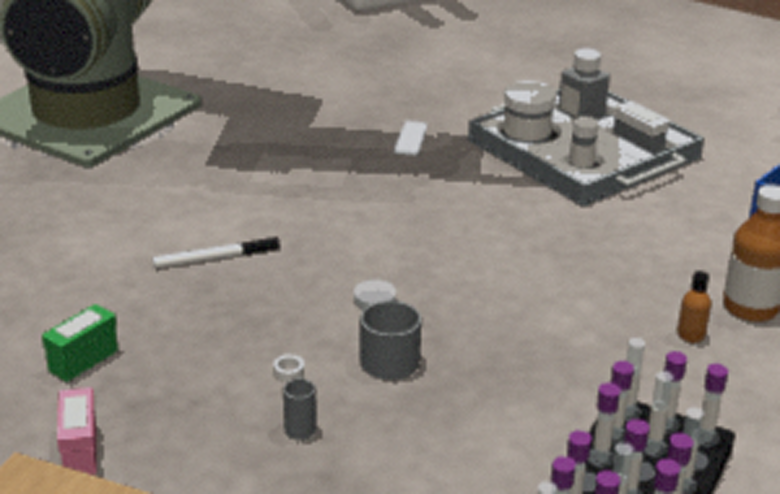

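```bash
python3 - <<'E'
from h import *
ctrl.goto([.50,.265,.28],down(np.pi)); ctrl.sleep(.3); C,im=snap("w_c3")
t=ctrl.get_image("top"); cv2.imwrite("pics/top2.png",t[:,:,::-1])
_,a=load("w_c3"); b=t[150:250,125:235,::-1]
f,cx,cy,M=C; q=(np.array([.545,.267,.022])-M[:3,3])@M[:3,:3]; u,v=int(q[0]/q[2]*f+cx),int(q[1]/q[2]*f+cy); print(u-90,v-90)
cv2.imwrite("pics/z2.png",np.hstack([cv2.resize(a[v-90:v+90,u-90:u+90],(450,450),interpolation=cv2.INTER_CUBIC),cv2.resize(b,(350,450),interpolation=cv2.INTER_CUBIC)]))
E
```

```text
225 114
```

View pics/z2.png

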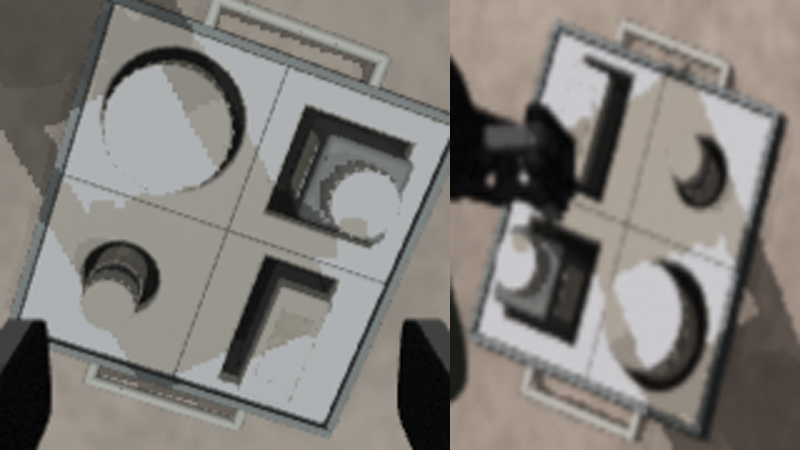

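```bash
python3 - <<'E'
from h import *
C,_=load("w_c3"); w=lambda x,y,z:px2w(C,(225+x/2.5,114+y/2.5),z)[0]
for n,o,z,r in [("jar",(167,127),.07,(172,118)),("bottle",(365,203),.094,(342,178)),("vial",(111,301),.068,(122,277)),("slip",(296,345),.052,(283,327))]:
    a,b=w(*o,z),w(*r,.022); print(n,a,b,a-b)
E
```

```text
jar [0.4838 0.2391] [0.4866 0.2382] [-0.0028  0.0009]
bottle [0.5133 0.3265] [0.5185 0.3279] [-0.0052 -0.0015]
vial [0.5698 0.2099] [0.5745 0.2091] [-0.0047  0.0008]
slip [0.601  0.3029] [0.6043 0.2986] [-0.0034  0.0043]
```

The containers measure within about 6 mm of their pocket centres and look upright, and the open look-alikes are untouched. I'm handing in.

```bash
python3 -c "
from rig import ctrl
print(ctrl.get_time_s(),ctrl.finish_job())"
```

```text
the job is handed in; nothing more can be done
49.7417 None
```

I packed the jar, bottle, vial and box into their own pockets, each upright and about 6 mm or less off centre by camera, left the open jar and open vial standing where they were, and handed the job in at 49.7 s; the hand-in call returned no verdict.

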